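# Open the inspection port of the chip trap

### The job

Check the chip trap for a blockage: lift the counterweighted keeper arm off its sloping front, past its balance point, so that it rests open by itself. Then swivel the flat cover about its one screw until the round inspection port is completely uncovered, and leave it there. Do not disturb the sanding block, the tin and the pine offcut that lie around the trap.

Things in the scene. Friction and masses are not known exactly. Their poses are not given: they have to be found in the camera images.
- chip_trap: Grey sheet-steel chip trap bolted to the saw table, base flange 200 x 330 mm, 365 mm high with the round duct collar on top. Origin: on the table, near the middle of its base; z up, x from its sloping front to its back, y to the left as seen from the front.
- head_edge (a point): Middle of the lower front edge of the boxy inlet head (92 x 190 x 70 mm, bottom 246 mm above the table) that overhangs the upper part of the sloping front. It keeps a tool that points straight down from the cover's knob; a tool leaning 35 degrees, square to the face, passes it with its axis 60 mm from this edge.
- port (a point): Middle of the round inspection port (diameter 52 mm) in the sloping front face, on the face's outer surface, 85 mm above the table. The face is 300 mm wide, sloped 35 degrees from horizontal, rising away from its front. Axes of this frame: x up the slope, y to the left along the face, z square out of the face (up and towards the front).
- cover_pivot (a point): The pivot screw of the cover, on the face 55 mm straight down the slope from the port's middle (5 mm above the face). The cover turns in the plane of the face about this point.
- cover_knob (a point): Centre of the black round finger knob (14 mm diameter, 26 mm tall, standing square to the face from 5 to 31 mm above it) at the free end of the flat steel cover, 105 mm from the pivot screw. The cover is pear-shaped, 4 mm thick, its disc 72 mm in diameter and centred 55 mm from the screw.
- cover (a joint): Angle of the cover in rad: 0 = shut, straight up the slope from its screw, over the port; grows as the knob swings left (+y of the port frame), stop at 1.5. The disc clears the port from 1.2. Stiff (0.12 N m, 1.2 N at the knob): stays where it is left. With the keeper arm down, its fork straddles the knob and the cover cannot turn.
- keeper_pivot (a point): The hinge of the keeper arm, at the right of the face, 40 mm above the face; 50 mm up the slope and 130 mm to the right of the port's middle. The hinge line runs along the slope (x of the port frame).
- keeper_grip (a point): Grip point on the black round grip bar (14 mm diameter, 65 mm long, parallel to the hinge line, pointing down the slope) at the free end of the keeper arm, 190 mm from the hinge line, 40 mm down the slope from the arm's 10 mm round bar. With the arm down it is 40 mm above the face, 60 mm left of and 10 mm up the slope from the port's middle.
- keeper (a joint): Angle of the keeper arm in rad: 0 = down, lying to the left across the cover; grows as its free end swings out of the face and over to the right; stop at 1.85, leaning right. A counterweight on a short stalk makes it fall back to 0 below about 0.7 and fall open to 1.85 above about 0.8 (it takes under 1 N at the grip).
- sanding_block_center (a point): Centre of a loose sanding block, 64 x 108 x 34 mm, lying in front of the trap; not to be disturbed.
- wax_tin_center (a point): Centre of a loose round dark tin, 78 mm diameter, 36 mm high, standing to the right of the trap; not to be disturbed.
- offcut_pine_center (a point): Centre of a loose pale pine offcut, 45 x 90 x 18 mm, lying in front of the trap; not to be disturbed.

How it is judged:
By the outcome, as a careful person would: the job done as asked, in the order asked, and still so for the second after the job is handed in, with the robot touching nothing.
It also fails if it takes over 61 s, if anything falls off the work surface, if the arm or the gripper's body presses on something with over 40 N, if the wrist force passes 120 N, or if a joint passes its speed limit or range.

### The arm

A 6-joint arm with a two-finger parallel gripper is mounted at the origin on a cart in front of the work surface, level with it; the furniture and walls round the work are solid. World frame = base frame: x ahead of the robot, y to its left, z up, the work surface at z = 0. Lengths are in m, angles in rad, forces in N, time in s.
With the tool pointing down it reaches from about 0.375 to 0.9 m from the base axis. Payload 3.1 kg.
Tool frame: the origin (TCP) lies at the very end of the fingers, on their centre line; the grasp point (between the pads) lies 19 mm behind it; z points along the fingers, y is the line along which they close (so a half turn about z gives the same grasp; the last joint's range is limited). The gripper opens to 85 mm and grips with 20 to 120 N. Pads are 22 mm wide; open, the fingers measure 114 mm over their backs; the gripper's body (76 mm by 85 mm) begins 54 mm behind the grasp point. The pads swing forward as they close: fully open they stand 13 mm farther back than shut.
Start: joints at [-1.375, 0.527, 1.433, -0, 1.181, -0.178], TCP at [0.228, -0.582, 0.231] pointing down, gripper open.
Joint ranges: [-3.08, 3.08], [-0.75, 2.2], [0.22, 2.44], [-1.43, 4.57], [0, 2.65], [-2.85, 2.85]. Speed limits (rad/s): [2.79, 2.79, 3.14, 3.14, 3.14, 3.14].

### API

Orientations are given as a unit quaternion [x, y, z, w].
In Python, from station import manip gives the robot as it stands.
- The arm moves only by the shell command python3 -m handwheel 'ROWS' [FORCE]. ROWS is JSON, a list of rows, each a list of 7 numbers: the shift along the world's x, y, z in mm, then the turn, a rotation vector about the world's x, y, z in degrees, then the opening, from 0 (shut) to 1 (fully open). A call has exactly 10 rows; each row shifts and turns the commanded pose from where the row before left it; what a row does not reach is not made up. A row lasts 1/8 s, in which the tool goes at most 62.5 mm and 10.7 degrees, less where a joint would pass 70% of its speed; a pose out of reach is approached as far as the arm can. A call is refused whole if a number of a shift passes 62.5 or a number of a turn 10.7, either way. A call with a gripper value outside its range is refused whole. The fingers move at their own pace and stop on an object; FORCE is the grip in N (left out, the last holds). Time passes only in rows, so rows that do not move let the fingers close, or fill a call up. It gives the time, the measured TCP pose, the force, the opening and the grip force at its end, in the units of the state.
- manip.sense(): the state, without advancing time (a new reading comes with each control period).
- manip.snapshot(name): name is "side" or "top" or "wrist"; returns the picture (384x512x3 uint8, red, green, blue); there is no depth.
- manip.get_calibration(name): a dict with "K" (3x3 intrinsics, pixels), "rvec" (rotation vector, rad) and "tvec" (3), from world to camera coordinates, as OpenCV has them. Camera axes: x right, y down, z forward; pixel columns grow to the right and rows downward; lengths in m; the calibration is good to about 2 mm. A picture is of the moment at which its call begins: read the wrist's pose just before it. get_calibration takes no time and is no camera call; for the wrist camera it gives the pose at the moment of the call.
- manip.sign_off(): hands the job in; it is judged then, once.
The state is a dict: "t": time; "q": joint angles; "qd": joint speeds; "tau": joint torques, N m; "tcp_pos": TCP position; "tool_rot": TCP orientation; "force": force on the tool from outside, world axes, zero at the start; "ft_torque": the same for the moment, N m; "finger_gap": opening from 0.0 (shut) to 1.0 (fully open); "gripper_force": force on a finger pad.
Only numpy, scipy, OpenCV 4.12 (cv2) and the standard library are available. Lean on these libraries where they do the work, as an engineer would, in place of code of your own. Each camera call takes 0.05 s, during which the arm holds its last target. There are 200 camera calls.

## Working session

There is one attempt and no reset: what is moved stays moved. The work goes in short steps, Python scripts to look and compute and a shell command to move; the robot and the scene stay as the last step left them, time stands still between calls to the robot, and variables do not carry over. Pictures are saved under pics/ and viewed, at most 10 in all, crops included, and the job is handed in when it is done.

```bash
mkdir -p pics; ls; python3 - <<'E'
from station import manip
import cv2
s=manip.sense();print(s['t'],s['tcp_pos'],s['tool_rot'],s['force'])
for n in("side","top"):
    im=manip.snapshot(n);cv2.imwrite(f"pics/{n}0.png",im[:,:,::-1])
    c=manip.get_calibration(n);print(n,c)
E
```

```text
pics
0.0 [ 0.22807287 -0.58111522  0.23030599] [ 9.82586997e-01  1.85799813e-01 -2.33628505e-05 -1.10562550e-03] [ 0.86834483 -0.28126533 -0.12997239]
side {'K': array([[371.86485372,   0.        , 253.96938325],
       [  0.        , 371.86485372, 190.80975367],
       [  0.        ,   0.        ,   1.        ]]), 'rvec': array([ 0.54226301, -2.3655499 ,  1.62654674]), 'tvec': array([0.47190138, 0.27104561, 0.70840486])}
top {'K': array([[367.05616593,   0.        , 255.74108186],
       [  0.        , 367.05616593, 188.38740504],
       [  0.        ,   0.        ,   1.        ]]), 'rvec': array([ 2.09480618, -2.13861369,  0.18189107]), 'tvec': array([0.0026886 , 0.54216385, 0.9032668 ])}
```

View pics/side0.png

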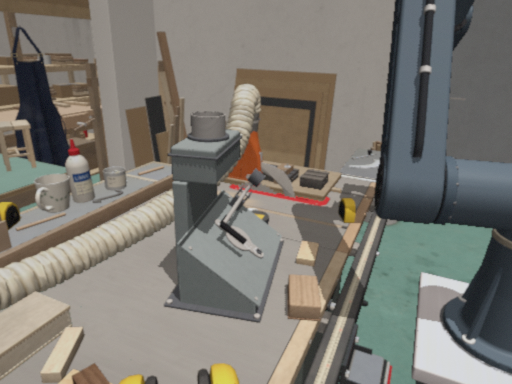

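View pics/top0.png

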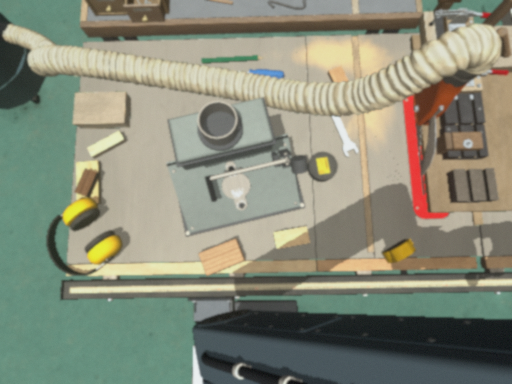

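Top view: trap face around (235,185), with the keeper bar running from (300,163) to (212,190), the block at (221,255), the offcut at (292,237) and the tin at (322,166). I'll enlarge both views.

```bash
python3 - <<'E'
import cv2
t=cv2.imread("pics/top0.png")[95:245,155:345]
cv2.imwrite("pics/topz.png",cv2.resize(t,None,fx=4,fy=4,interpolation=cv2.INTER_CUBIC))
t=cv2.imread("pics/side0.png")[165:325,155:335]
cv2.imwrite("pics/sidez.png",cv2.resize(t,None,fx=3.75,fy=3.75,interpolation=cv2.INTER_CUBIC))
E
```

```text
(no output)
```

View pics/topz.png

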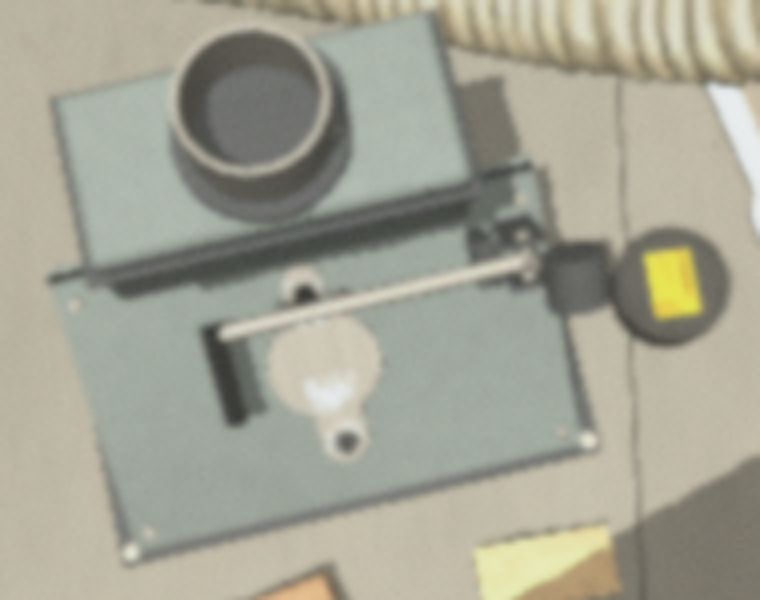

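View pics/sidez.png

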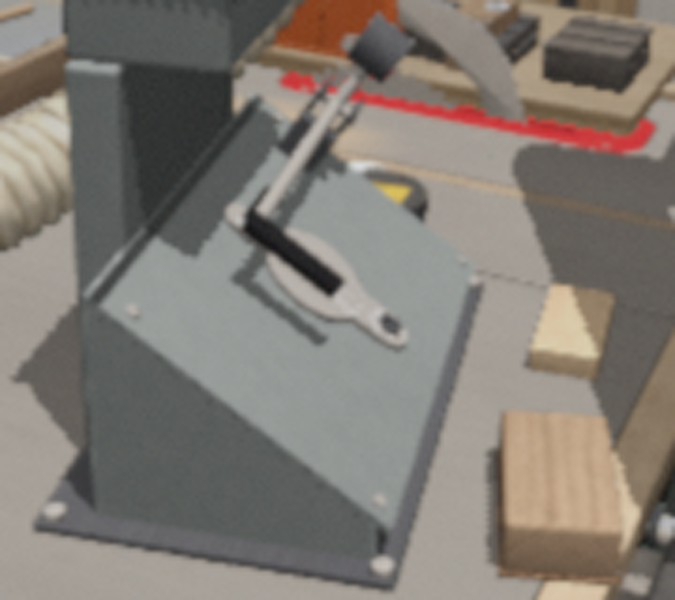

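Top crop (4x): pivot screw (345,440), disc centre (325,362), knob (305,291), bar/grip corner (216,332), grip bar end (236,420). Side crop (3.75x): screw (391,323), corner (256,213), grip end (335,284). I'll fit the trap's x, y and yaw from these.

```bash
cat >h.py <<'E'
import numpy as np,cv2
from station import manip
from scipy.optimize import least_squares
from scipy.spatial.transform import Rotation as R
def frame(p):
    x,y,a=p; c,s=np.cos(np.radians(35)),np.sin(np.radians(35)); C,S=np.cos(a),np.sin(a)
    return np.array([x,y,.085]),np.array([[c*C,c*S,s],[-S,C,0],[-s*C,-s*S,c]]).T
def w(p,l):
    o,M=frame(p); return o+np.atleast_2d(l)/1000@M.T
def proj(n,P):
    c=manip.get_calibration(n); return cv2.projectPoints(np.atleast_2d(P).astype(float),c['rvec'],c['tvec'],c['K'],None)[0][:,0]
E
python3 - <<'E'
from h import *
L={'piv':(-55,0,6),'disc':(0,0,7),'knob':(50,0,29),'cor':(50,60,40),'end':(-15,60,40),'hin':(50,-130,40)}
T={'piv':(345,440),'disc':(325,362),'knob':(305,291),'cor':(216,332),'end':(236,420),'hin':(525,263)}
S={'piv':(391,323),'cor':(256,213),'end':(335,284)}
obs=[('top',k,(155+u/4-.4,95+v/4-.4)) for k,(u,v) in T.items()]+[('side',k,(155+u/3.75-.4,165+v/3.75-.4)) for k,(u,v) in S.items()]
f=lambda p:np.concatenate([proj(n,w(p,L[k]))[0]-o for n,k,o in obs])
r=least_squares(f,[.6,0,0],loss='soft_l1');print(r.x,np.degrees(r.x[2]))
for (n,k,o),e in zip(obs,r.fun.reshape(-1,2)):print(n,k,e.round(1))
np.save('p.npy',r.x)
for k,l in dict(L,grip=(10,60,40),port=(0,0,0)).items():print(k,w(r.x,l)[0].round(4))
E
```

```text
[0.54797638 0.03989281 0.19277824] 11.045379419639266
top piv [-0.1 -0.4]
top disc [ 0.5 -0. ]
top knob [1.8 2.5]
top cor [-0.7 -0.8]
top end [0.6 1.5]
top hin [ 0.8 -0.3]
side piv [-2.1  0.6]
side cor [-2.3  2.9]
side end [0.9 3.2]
piv [0.5004 0.0306 0.0584]
disc [0.544  0.0391 0.0907]
knob [0.5718 0.0446 0.1374]
cor [0.5542 0.1022 0.1464]
end [0.5019 0.092  0.1092]
hin [ 0.5906 -0.0842  0.1464]
grip [0.522  0.096  0.1235]
port [0.548  0.0399 0.085 ]
```

```bash
python3 - <<'E'
from h import *
T={'piv':(345,440),'cor':(218,332),'end':(236,420)}
S={'piv':(391,323),'cor':(256,213),'end':(335,284)}
def P(n):
    c=manip.get_calibration(n);M=np.c_[cv2.Rodrigues(c['rvec'])[0],c['tvec']];print(n,-M[:,:3].T@M[:,3]);return c['K']@M
A,B=P('top'),P('side')
for k in T:
    a=np.array([155+T[k][0]/4-.4,95+T[k][1]/4-.4]);b=np.array([155+S[k][0]/3.75-.4,165+S[k][1]/3.75-.4])
    X=cv2.triangulatePoints(A,B,a[:,None],b[:,None])[:,0];X=X[:3]/X[3];print(k,X.round(4),proj('top',X)[0]-a,proj('side',X)[0]-b)
E
```

```text
top [ 0.36513687 -0.02102201  0.98796403]
side [0.20612123 0.71315275 0.49691173]
piv [0.4974 0.0296 0.0607] [0.20782809 0.61032254] [-0.68512128 -0.14788953]
cor [0.5509 0.0985 0.1523] [0.01430272 0.03431456] [-0.03884691 -0.01116723]
end [0.5042 0.0925 0.1164] [0.04331108 0.11667217] [-0.13537531 -0.03278434]
```

```bash
cat >>h.py <<'E'
def go(l):
    "shift mm and turn deg from the measured pose to TCP at face coords l, tool square to the face"
    p=np.load('p.npy');o,M=frame(p);Rt=np.c_[M[:,0],-M[:,1],-M[:,2]]
    s=manip.sense();rv=(R.from_matrix(Rt)*R.from_quat(s['tool_rot']).inv()).as_rotvec(degrees=True)
    now=M.T@(s['tcp_pos']-o)*1000
    print('t',s['t'],'face now',now.round(1),'shift',((w(p,l)[0]-s['tcp_pos'])*1000).round(1),'turn',rv.round(1),'F',(s['force']).round(1))
E
python3 - <<'E'
from h import *
go((10,60,130))
E
```

```text
t 0.1 face now [-271.2 -548.3  367.4] shift [243.2 667.3 -33.2] turn [  9.7 -33.7 -10.1] F [-0.1  0.2 -1.1]
```

```bash
python3 -m handwheel '[[10,30,20,0,0,0,0.6],[20,55,20,0,0,0,0.6],[20,60,0,0,0,0,0.6],[20,60,0,0,0,0,0.6],[20,60,0,1,-3.4,-1,0.6],[20,60,0,1,-3.4,-1,0.6],[20,60,0,1,-3.4,-1,0.6],[20,60,0,1,-3.4,-1,0.6],[20,60,0,1,-3.4,-1,0.6],[20,50,0,1,-3.4,-1,0.6]]' 30
python3 - <<'E'
from h import *
go((10,60,130))
E
```

```text
t: 1.35
tcp_pos: [0.4164, -0.0296, 0.2713]
tool_rot: [0.974, 0.131, 0.184, -0.019]
force: [0.3, -0.1, 0.2]
finger_gap: 0.603
gripper_force: 0.0
t 1.35 face now [ -9.8 -43.  234.3] shift [ 54.9 115.7 -74.1] turn [  3.8 -13.1  -4. ] F [ 0.3 -0.1  0.2]
```

```bash
python3 -m handwheel '[[8,29,0,1,-3.3,-1,0.6],[12,29,-10,1,-3.3,-1,0.6],[12,29,-20,1,-3.3,-1,0.6],[12,29,-22,0.8,-3.2,-1,0.6],[11,0,-22,0,0,0,0.6],[0,0,0,0,0,0,0.6],[0,0,0,0,0,0,0.6],[0,0,0,0,0,0,0.6],[0,0,0,0,0,0,0.6],[0,0,0,0,0,0,0.6]]' 30
python3 - <<'E'
from h import *
go((10,60,130))
c=manip.get_calibration('wrist');im=manip.snapshot('wrist')
import pickle;pickle.dump(c,open('wc.pkl','wb'));cv2.imwrite('pics/w1.png',im[:,:,::-1])
p=np.load('p.npy');L=[(10,60,40),(50,60,40),(-15,60,40),(0,0,7),(-55,0,6),(50,0,31)]
print(cv2.projectPoints(w(p,L),c['rvec'],c['tvec'],c['K'],None)[0][:,0].round())
E
```

```text
t: 2.6
tcp_pos: [0.4698, 0.0745, 0.2105]
tool_rot: [0.95, 0.1, 0.292, -0.034]
force: [-0.0, 0.3, 0.7]
finger_gap: 0.596
gripper_force: 0.0
t 2.6 face now [ 14.6  49.  143. ] shift [  1.5  11.5 -13.3] turn [-0.2 -0.8 -1. ] F [-0.   0.3  0.7]
[[249. 192.]
 [249. 149.]
 [249. 217.]
 [309. 191.]
 [305. 238.]
 [316. 148.]]
```

View pics/w1.png

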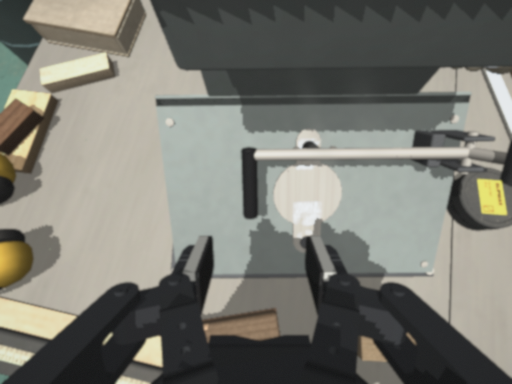

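The wrist view shows the grip bar upright at column 250, rows 150–217, and the disc at (308,193), both within a few mm of prediction. I'll go down over the bar.

```bash
python3 -m handwheel '[[0,6,-7,0,-0.4,-0.5,0.6],[1,6,-7,0,-0.4,-0.5,0.6],[10,2,-15,0,0,0,0.6],[10,2,-15,0,0,0,0.6],[10,2,-15,0,0,0,0.6],[10,2,-15,0,0,0,0.6],[10,2,-14,0,0,0,0.6],[10,2,-14,0,0,0,0.6],[0,0,0,0,0,0,0.6],[0,0,0,0,0,0,0.6]]' 30
python3 - <<'E'
from h import *
go((10,60,22))
E
```

```text
t: 3.9
tcp_pos: [0.5304, 0.0987, 0.1082]
tool_rot: [0.949, 0.092, 0.299, -0.031]
force: [0.4, 0.6, -1.2]
finger_gap: 0.601
gripper_force: 0.0
t 3.9 face now [ 8.3 61.1 22.4] shift [ 1.8 -0.7  0.6] turn [-0.2 -0.1 -0.1] F [ 0.4  0.6 -1.2]
```

```bash
python3 -m handwheel '[[0,0,0,0,0,0,0],[0,0,0,0,0,0,0],[0,0,0,0,0,0,0],[0,0,0,0,0,0,0],[0,0,0,0,0,0,0],[0,0,0,0,0,0,0],[0,0,0,0,0,0,0],[0,0,0,0,0,0,0],[0,0,0,0,0,0,0],[0,0,0,0,0,0,0]]' 25
python3 - <<'E'
from h import *
go((10,60,22))
# arc increments in world mm
p=np.load('p.npy');o,M=frame(p)
th=np.arange(0,1.76,.0875);A=np.c_[0*th,190*np.cos(th),190*np.sin(th)]
d=np.diff(A,axis=0)@M.T
print(d.round(1).tolist())
E
```

```text
t: 5.15
tcp_pos: [0.531, 0.0968, 0.1086]
tool_rot: [0.95, 0.09, 0.299, -0.03]
force: [-2.0, -8.4, 4.6]
finger_gap: 0.157
gripper_force: 24.3
t 5.15 face now [ 8.8 59.1 22.6] shift [1.1 1.1 0.2] turn [-0.2 -0.1  0.2] F [-2.  -8.4  4.6]
[[-9.2, -2.5, 13.6], [-8.9, -3.9, 13.5], [-8.4, -5.3, 13.3], [-8.0, -6.7, 13.0], [-7.4, -7.9, 12.6], [-6.8, -9.2, 12.1], [-6.2, -10.3, 11.5], [-5.5, -11.4, 10.8], [-4.7, -12.4, 10.0], [-4.0, -13.3, 9.2], [-3.1, -14.1, 8.3], [-2.3, -14.8, 7.3], [-1.5, -15.3, 6.3], [-0.6, -15.8, 5.2], [0.3, -16.1, 4.0], [1.1, -16.3, 2.9], [2.0, -16.4, 1.7], [2.8, -16.4, 0.5], [3.6, -16.2, -0.7], [4.4, -15.9, -1.8]]
```

Bar gripped (13 mm). Lifting along the arc now.

```bash
python3 -m handwheel '[[-9.2,-2.5,13.6,0,0,0,0],[-8.9,-3.9,13.5,0,0,0,0],[-8.4,-5.3,13.3,0,0,0,0],[-8,-6.7,13,0,0,0,0],[-7.4,-7.9,12.6,0,0,0,0],[-6.8,-9.2,12.1,0,0,0,0],[-6.2,-10.3,11.5,0,0,0,0],[-5.5,-11.4,10.8,0,0,0,0],[-4.7,-12.4,10,0,0,0,0],[-4,-13.3,9.2,0,0,0,0]]' 25
python3 - <<'E'
from h import *
go((8.8,-130+190*np.cos(.875),22+190*np.sin(.875)))
E
```

```text
t: 6.4
tcp_pos: [0.4645, 0.0097, 0.2286]
tool_rot: [0.949, 0.09, 0.3, -0.025]
force: [13.2, -11.3, -14.5]
finger_gap: 0.153
gripper_force: 24.4
t 6.4 face now [ 10.5 -13.6 167.9] shift [-2.3  5.  -1. ] turn [0.4 0.1 0.4] F [ 13.2 -11.3 -14.5]
```

```bash
python3 -m handwheel '[[2.8,-2.5,-3.3,0,0,0,0],[-3.1,-14.1,8.3,0,0,0,0],[-2.3,-14.8,7.3,0,0,0,0],[-1.5,-15.3,6.3,0,0,0,0],[-0.6,-15.8,5.2,0,0,0,0],[0.3,-16.1,4,0,0,0,0],[0,0,0,0,0,0,0],[0,0,0,0,0,0,0],[0,0,0,0,0,0,0],[0,0,0,0,0,0,0]]' 25
python3 - <<'E'
from h import *
th=1.3125
go((8.8,-130+190*np.cos(th),22+190*np.sin(th)))
s=manip.sense();print(frame(np.load('p.npy'))[1].T@s['force'])
E
```

```text
t: 7.65
tcp_pos: [0.4587, -0.0628, 0.257]
tool_rot: [0.949, 0.092, 0.301, -0.031]
force: [1.9, 1.0, 7.6]
finger_gap: 0.152
gripper_force: 26.1
t 7.65 face now [ 10.8 -83.7 202.5] shift [-3.9  1.5  1.5] turn [-0.2  0.2 -0.1] F [1.9 1.  7.6]
[6.01223071 0.57305771 5.01098183]
```

Forces are low. Continuing to about 1.7 rad, then opening.

```bash
python3 -m handwheel '[[1.1,-16.3,2.9,0,0,0,0],[2,-16.4,1.7,0,0,0,0],[2.8,-16.4,0.5,0,0,0,0],[3.6,-16.2,-0.7,0,0,0,0],[0,0,0,0,0,0,0],[0,0,0,0,0,0,0.8],[0,0,0,0,0,0,0.8],[0,0,0,0,0,0,0.8],[0,0,0,0,0,0,0.8],[0,0,0,0,0,0,0.8]]' 25
python3 - <<'E'
from h import *
go((8.8,-160,260))
im=manip.snapshot('side');cv2.imwrite('pics/s2.png',cv2.resize(im[100:330,120:420,::-1],None,fx=2.5,fy=2.5))
E
```

```text
t: 8.9
tcp_pos: [0.4666, -0.128, 0.2596]
tool_rot: [0.949, 0.092, 0.299, -0.031]
force: [-0.2, -0.4, 0.2]
finger_gap: 0.8
gripper_force: 0.3
t 8.9 face now [   8.4 -149.2  207.3] shift [-27.3 -16.3  43.4] turn [-0.3 -0.1 -0.1] F [-0.2 -0.4  0.2]
```

View pics/s2.png

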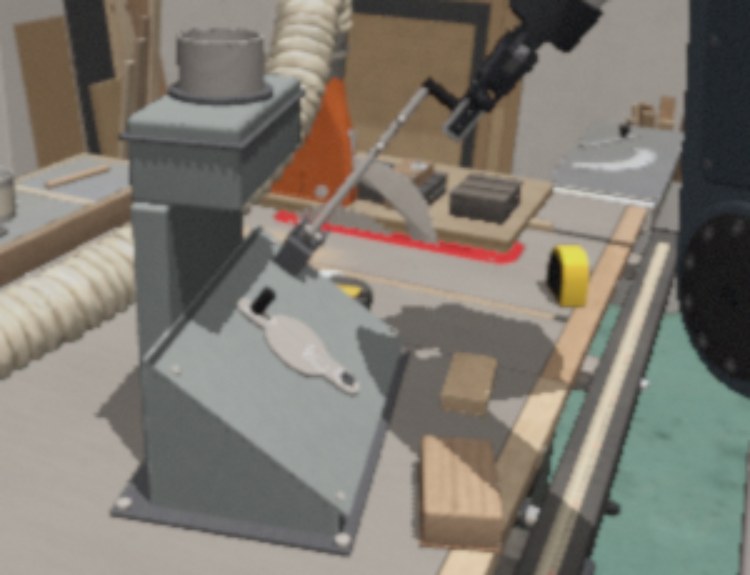

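The keeper rests open, with the bar up between the opened fingers; the knob is visible at crop (265,297). Withdrawing square to the face, then over to the knob.

```bash
python3 -m handwheel '[[-10,-2,14,0,0,0,0.8],[-10,-2,14,0,0,0,0.8],[-10,-2,14,0,0,0,0.8],[-5,20,2,0,0,0,0.8],[-6,32,0,0,0,0,0.8],[-6,32,0,0,0,0,0.8],[-6,32,0,0,0,0,0.8],[-4,32,0,0,0,0,0.8],[0,0,0,0,0,0,0.7],[0,0,0,0,0,0,0.7]]'
python3 - <<'E'
from h import *
go((30,0,140))
E
```

```text
t: 10.2
tcp_pos: [0.4097, 0.0142, 0.3037]
tool_rot: [0.949, 0.092, 0.299, -0.031]
force: [-0.1, 0.8, 1.1]
finger_gap: 0.698
gripper_force: 0.0
t 10.2 face now [ 10.3   1.3 259.8] shift [ 83.6  15.  -86.8] turn [-0.2 -0.1 -0.1] F [-0.1  0.8  1.1]
```

```bash
python3 -m handwheel '[[14,2.5,-14,0,0,0,0.7],[14,2.5,-14,0,0,0,0.7],[14,2.5,-14,0,0,0,0.7],[14,2.5,-15,0,0,0,0.7],[14,2.5,-15,0,0,0,0.7],[13,2.5,-15,0,0,0,0.7],[0,0,0,0,0,0,0.7],[0,0,0,0,0,0,0.7],[0,0,0,0,0,0,0.7],[0,0,0,0,0,0,0.7]]'
python3 - <<'E'
from h import *
go((50,0,9))
c=manip.get_calibration('wrist');im=manip.snapshot('wrist')
p=np.load('p.npy');L=[(50,0,31),(50,0,5),(0,0,7),(-55,0,6)]
print(cv2.projectPoints(w(p,L),c['rvec'],c['tvec'],c['K'],None)[0][:,0].round())
import pickle;pickle.dump(c,open('wc.pkl','wb'));cv2.imwrite('pics/w2.png',im[:,:,::-1])
im=manip.snapshot('top');cv2.imwrite('pics/t2.png',im[:,:,::-1])
E
```

```text
t: 11.45
tcp_pos: [0.4927, 0.0286, 0.2174]
tool_rot: [0.949, 0.091, 0.299, -0.031]
force: [-1.1, -0.7, -0.0]
finger_gap: 0.692
gripper_force: 0.0
t 11.45 face now [ 29.7  -0.5 140.8] shift [ 90.4  18.1 -96.3] turn [-0.2 -0.  -0. ] F [-1.1 -0.7 -0. ]
[[260. 165.]
 [260. 159.]
 [260. 207.]
 [260. 252.]]
```

View pics/w2.png

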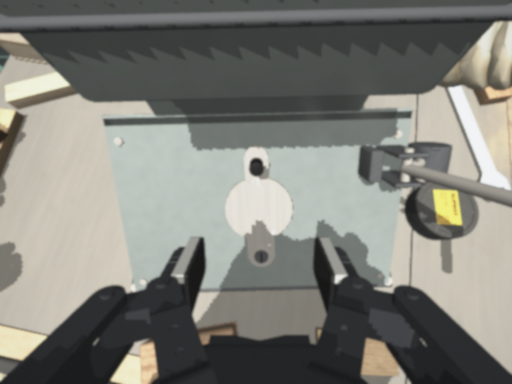

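The knob top is at about (256,167), against (260,165) predicted, so 3 mm further left; disc (259,208) and screw (260,256) agree. Descending over the knob.

```bash
python3 -m handwheel '[[11,3.5,-12,0,0,0,0.5],[11,3,-12,0,0,0,0.5],[11,2,-12,0,0,0,0.5],[11,2,-12,0,0,0,0.5],[11,2.5,-12,0,0,0,0.5],[11,2.5,-12,0,0,0,0.5],[11,2.5,-12,0,0,0,0.5],[10,2.5,-12,0,0,0,0.5],[0,0,0,0,0,0,0.5],[0,0,0,0,0,0,0.5]]'
python3 - <<'E'
from h import *
go((48,3,11))
E
```

```text
t: 12.8
tcp_pos: [0.5794, 0.0494, 0.121]
tool_rot: [0.949, 0.092, 0.299, -0.031]
force: [0.3, 0.2, -0.1]
finger_gap: 0.499
gripper_force: 0.0
t 12.8 face now [47.4  3.3 10.8] shift [ 0.4 -0.2  0.5] turn [-0.2 -0.1 -0.1] F [ 0.3  0.2 -0.1]
```

```bash
python3 -m handwheel '[[0,0,0,0,0,0,0],[0,0,0,0,0,0,0],[0,0,0,0,0,0,0],[0,0,0,0,0,0,0],[0,0,0,0,0,0,0],[0,0,0,0,0,0,0],[0,0,0,0,0,0,0],[0,0,0,0,0,0,0],[0,0,0,0,0,0,0],[0,0,0,0,0,0,0]]' 30
python3 - <<'E'
from h import *
go((48,3,11))
p=np.load('p.npy');o,M=frame(p)
th=np.linspace(0,1.36,21);A=np.c_[105*np.cos(th),105*np.sin(th),0*th]
print((np.diff(A,axis=0)@M.T).round(1).tolist())
E
```

```text
t: 14.05
tcp_pos: [0.5796, 0.0493, 0.1212]
tool_rot: [0.949, 0.092, 0.299, -0.031]
force: [-3.3, -0.5, 5.0]
finger_gap: 0.144
gripper_force: 30.0
t 14.05 face now [47.7  3.1 10.8] shift [ 0.2 -0.1  0.3] turn [-0.2 -0.  -0. ] F [-3.3 -0.5  5. ]
[[-1.6, 7.0, -0.1], [-1.9, 6.9, -0.4], [-2.3, 6.7, -0.7], [-2.7, 6.5, -1.0], [-3.0, 6.3, -1.2], [-3.4, 6.1, -1.5], [-3.7, 5.9, -1.8], [-4.0, 5.6, -2.0], [-4.3, 5.3, -2.2], [-4.5, 4.9, -2.5], [-4.8, 4.6, -2.7], [-5.0, 4.2, -2.9], [-5.2, 3.8, -3.1], [-5.4, 3.4, -3.3], [-5.5, 2.9, -3.4], [-5.7, 2.5, -3.6], [-5.8, 2.0, -3.7], [-5.8, 1.6, -3.8], [-5.9, 1.1, -3.9], [-5.9, 0.6, -4.0]]
```

```bash
python3 -m handwheel '[[-1.6,7,-0.1,0,0,0,0],[-1.9,6.9,-0.4,0,0,0,0],[-2.3,6.7,-0.7,0,0,0,0],[-2.7,6.5,-1,0,0,0,0],[-3,6.3,-1.2,0,0,0,0],[-3.4,6.1,-1.5,0,0,0,0],[-3.7,5.9,-1.8,0,0,0,0],[-4,5.6,-2,0,0,0,0],[-4.3,5.3,-2.2,0,0,0,0],[-4.5,4.9,-2.5,0,0,0,0]]' 30
python3 - <<'E'
from h import *
th=.68+.03
go((-55+105*np.cos(th),105*np.sin(th),11))
s=manip.sense();print(frame(np.load('p.npy'))[1].T@s['force'],s['finger_gap'])
E
```

```text
t: 15.3
tcp_pos: [0.548, 0.1105, 0.1085]
tool_rot: [0.949, 0.092, 0.3, -0.031]
force: [-6.4, -4.3, 12.2]
finger_gap: 0.148
gripper_force: 30.9
t 15.3 face now [24.5 69.3 11.5] shift [ 0.5 -0.8 -0.3] turn [-0.2  0.  -0. ] F [-6.4 -4.3 12.2]
[ 1.18732036 -3.00000332 14.02484544] 0.1476671417313912
```

```bash
python3 -m handwheel '[[-5.4,4.5,-1.9,0,0,0,0],[-5,4.2,-2.9,0,0,0,0],[-5.2,3.8,-3.1,0,0,0,0],[-5.4,3.4,-3.3,0,0,0,0],[-5.5,2.9,-3.4,0,0,0,0],[-5.7,2.5,-3.6,0,0,0,0],[-5.8,2,-3.7,0,0,0,0],[-5.8,1.6,-3.8,0,0,0,0],[-5.9,1.1,-3.9,0,0,0,0],[-5.9,0.6,-4,0,0,0,0]]' 30
python3 - <<'E'
from h import *
th=1.36
go((-55+105*np.cos(th),105*np.sin(th),11))
s=manip.sense();print(frame(np.load('p.npy'))[1].T@s['force'],s['finger_gap'])
im=manip.snapshot('top');cv2.imwrite('pics/t3.png',cv2.resize(im[95:245,155:345,::-1],None,fx=4,fy=4))
E
```

```text
t: 16.55
tcp_pos: [0.4925, 0.1336, 0.074]
tool_rot: [0.95, 0.086, 0.298, -0.029]
force: [-3.7, -24.0, 11.0]
finger_gap: 0.147
gripper_force: 30.3
t 16.55 face now [-36.2 102.6  11.9] shift [3.  0.6 1.1] turn [-0.2 -0.2  0.6] F [ -3.7 -24.   11. ]
[ -0.41667676 -22.85736935  13.6798204 ] 0.1472610611572247
```

View pics/t3.png

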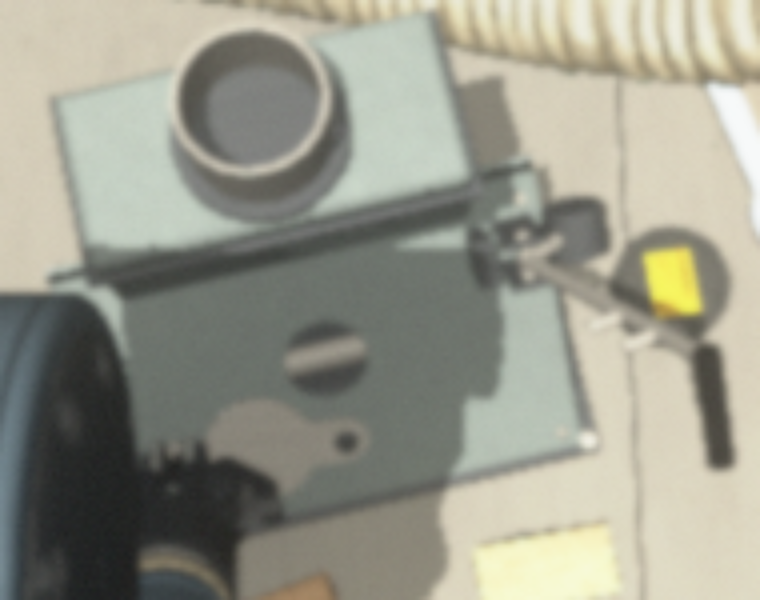

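Port at (325,357) fully uncovered, with the disc clear at (258,440) and the keeper still open. I'll ease the side load, release and withdraw.

```bash
python3 -m handwheel '[[0.4,-2,0,0,0,0,0],[0,0,0,0,0,0,0],[0,0,0,0,0,0,0.4],[0,0,0,0,0,0,0.4],[0,0,0,0,0,0,0.4],[0,0,0,0,0,0,0.4],[-4,-0.8,6,0,0,0,0.4],[-9,-1.8,13,0,0,0,0.4],[-14,-2.8,20,0,0,0,0.4],[-14,-2.8,20,0,0,0,0.4]]' 30
python3 -m handwheel '[[-14,-2.8,20,0,0,0,0.4],[-14,-2.8,20,0,0,0,0.4],[-14,-2.8,20,0,0,0,0.4],[-14,0,20,0,0,0,0.4],[-14,0,20,0,0,0,0.4],[0,20,0,0,0,0,0.4],[0,20,0,0,0,0,0.4],[0,20,0,0,0,0,0.4],[0,20,0,0,0,0,0.4],[0,0,0,0,0,0,0.4]]'
python3 - <<'E'
from h import *
go((0,0,200))
a=manip.snapshot('top');b=manip.snapshot('side')
im=np.hstack([cv2.resize(a[90:290,150:350],None,fx=2,fy=2),cv2.resize(b[125:325,150:350],None,fx=2,fy=2)])
cv2.imwrite('pics/f.png',im[:,:,::-1])
E
```

```text
t: 17.85
tcp_pos: [0.4512, 0.1269, 0.1334]
tool_rot: [0.949, 0.092, 0.299, -0.031]
force: [0.1, 0.7, -0.1]
finger_gap: 0.399
gripper_force: 0.0
t: 19.1
tcp_pos: [0.3926, 0.2023, 0.2192]
tool_rot: [0.949, 0.095, 0.299, -0.037]
force: [-0.3, -1.3, 0.2]
finger_gap: 0.398
gripper_force: 0.0
t 19.1 face now [-22.4 189.2 179.6] shift [  42.8 -184.4   29.6] turn [-0.8 -0.1 -0.6] F [-0.3 -1.3  0.2]
```

View pics/f.png

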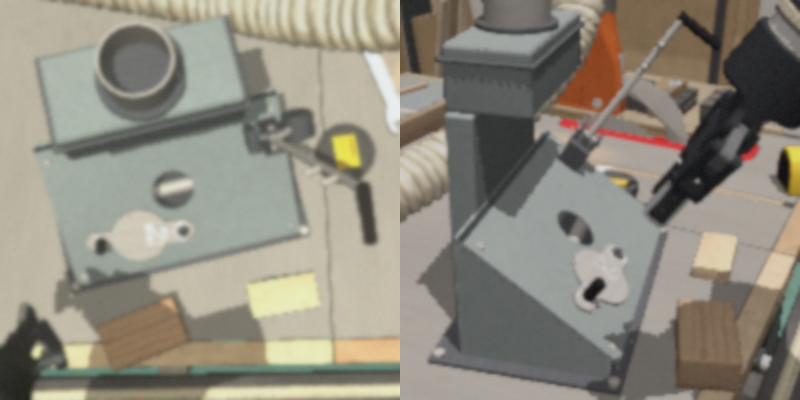

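The port is completely clear at (173,188) in the top view, the keeper is open, and the block, tin and offcut look unmoved. The gripper touches nothing, so I'm handing it in.

```bash
python3 -c "
from station import manip
print(manip.sign_off())"
```

```text
the job is handed in; nothing more can be done
None
```

The keeper arm rests open by itself, the cover is swung to about 1.36 rad with the port completely uncovered, the block, tin and offcut look unmoved in the final pictures, and the job was handed in at about 19 s of the allowed 61 s.

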